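# Find the rocking tray lid and press it home

### The arm

A 7-joint arm with a two-finger parallel gripper is mounted at the origin on the work surface. World frame = base frame: x ahead of the robot, y to its left, z up, the work surface at z = 0. Lengths are in m, angles in degrees, forces in N, time in s.
With the tool pointing down it reaches from about 0.425 to 0.875 m from the base axis. Payload 4.7 kg.
Tool frame: the origin (TCP) lies at the very end of the fingers, on their centre line; the grasp point (between the pads) lies 19 mm behind it; z points along the fingers, y is the direction in which the jaws open and shut (so a half turn about z gives the same grasp; the last joint's range is limited). The gripper opens to 87 mm and grips with 3 to 60 N. Pads are 19 mm wide; open, the fingers measure 117 mm over their backs; the gripper's body (75 mm by 190 mm) begins 51 mm behind the grasp point.
Start: joints at [66.813, 18.392, -4.016, 83.108, 1.295, 78.541, -3.26], TCP at [0.264, -0.594, 0.223] pointing down, gripper open.
Joint ranges: [-163.93, 163.93], [-17.29, 119.83], [-79.2, 71.16], [3.27, 140.29], [-89.18, 269.18], [5.43, 117.66], [-154.24, 154.24]. Speed limits (degrees/s): [147.25, 147.25, 180, 180, 180, 180, 180].

### API

Orientations are given as [roll, pitch, yaw] about the fixed x, y, z axes, in that order (R = Rz(yaw) Ry(pitch) Rx(roll)).
In Python, from cell import monitor, read_camera, camera_info, env, look_for gives the robot as it stands.
- The arm moves only by the tool servo_tool, never from a script. Its argument "commands" is one flat list of numbers, 6 for each row, row after row: the shift along the tool's x, y, z in mm, then the turn, a rotation vector about the tool's x, y, z in degrees. A call has 1 to 10 rows; each row shifts and turns the commanded pose from where the row before left it, along the tool's axes as they then stand; what a row does not reach is not made up. A row lasts 1/10 s, in which the tool goes at most 50 mm and 8.59 degrees, less where a joint would pass 70% of its speed; a pose out of reach is approached as far as the arm can. A call is refused whole if a number of a shift passes 50 or a number of a turn 8.59, either way. A call with a gripper value outside its range is refused whole. "jaw" is the finger opening in mm, from 0 to 87, set as the call begins (left out, the last holds). The fingers move at their own pace and stop on an object; "newtons" is the grip in N (left out, the last holds). Time passes only in rows, so rows that do not move let the fingers close. It gives the time, the measured TCP pose, the force and the opening at its end, in the units of the state.
- monitor.get_obs(): the state, without advancing time (a new reading comes with each control period).
- read_camera(name): name is "scene" or "top" or "wrist"; returns (picture, depth): 400x640x3 uint8, red, green, blue; 400x640 float32, m along the optical axis (not along the pixel's ray), 0 where there is no reading.
- camera_info(name): a dict with "camera_matrix" (3x3 intrinsics, pixels), "R" (3x3) and "t" (3): a world point X has camera coordinates R X + t; the wrist camera has in their place "T_tool_cam" (4x4, takes a point from camera to tool coordinates, whose origin is the TCP and whose axes are the flange's). Camera axes: x right, y down, z forward; pixel columns grow to the right and rows downward; lengths in m; the calibration is good to about 2 mm. A picture is of the moment at which its call begins: read the wrist's pose just before it. camera_info takes no time and is no camera call.
- env.sign_off(): hands the job in, once; it reports no verdict.
Trained networks look in the newest picture that a camera, given by its name, has taken for a name from the list of things; names that differ only in an ending like _2 or _b are one class to them, and where a whole thing is asked for, a point or a joint stands for the part that bears it (a point fixed in the world has none). Each returns a list of dicts, best first, with "conf" (0 to 1); they miss things now and then, are a little off and sometimes report something else, mostly with a low value. They report only what shows in the picture. A call takes as long as a camera call.
- look_for(camera, label): "box" ([left, top, width, height] in pixels, round what is visible of it).
The state is a dict: "time_s": time; "qpos": joint angles; "joint_velocities": joint speeds; "effort": joint torques, N m; "tool_pos": TCP position; "tool_rot": TCP orientation; "force": force on the tool from outside, world axes, zero at the start; "wrist_torque": the same for the moment, N m; "grip_width": finger opening in m.
Only numpy, scipy, OpenCV 4.12 (cv2) and the standard library are available. Lean on these libraries where they do the work, as an engineer would, in place of code of your own. Each camera call takes 0.05 s, during which the arm holds its last target.

### The job

One of the four identical push-latch lids on the white lever tray is not seated: with a light press near the front or back end of each lid, find the one that rocks. Then press that lid firmly down in its middle until it is fully home and no longer rocks. Only light touches on the three sound lids (a firm push trips their latches), lift or prise nothing, and leave everything else where it stands.

Things in the scene. Friction and masses are not known exactly. Their poses are not given: they have to be found in the camera images.
- tray: White plastic lever tray, fixed, deck 230 x 370 mm, 26 mm high. Origin on the sideboard top under the middle of the row of four lids; x points to the back (deck from -65 to +165 mm), y left along the row. A fixed shelf (top 60 mm high, lip to 65) begins at x = 84 mm; a fixed lever (y 161 to 183, x 65 to 165 mm) is up to 66 mm high.
- place_1 (a point): Middle of the lid at place 1 (leftmost, +130 mm along the tray's y), on the deck's surface, 26 mm above the sideboard. A flat white lid, 70 mm along the tray's x by 56 mm along its y, with a dark gasket line round it. Lid tops stand 12 to 18 mm above the deck, at random: height does not tell which is loose. A sound lid does not give under less than about 8 N, wherever pressed.
- place_2 (a point): Middle of the lid at place 2 (+55 mm along the tray's y), on the deck's surface, 26 mm above the sideboard. A flat white lid, 70 mm along the tray's x by 56 mm along its y, with a dark gasket line round it. Lid tops stand 12 to 18 mm above the deck, at random: height does not tell which is loose. A sound lid does not give under less than about 8 N, wherever pressed.
- place_3 (a point): Middle of the lid at place 3 (-55 mm along the tray's y), on the deck's surface, 26 mm above the sideboard. A flat white lid, 70 mm along the tray's x by 56 mm along its y, with a dark gasket line round it. Lid tops stand 12 to 18 mm above the deck, at random: height does not tell which is loose. A sound lid does not give under less than about 8 N, wherever pressed.
- place_4 (a point): Middle of the lid at place 4 (rightmost, -130 mm along the tray's y), on the deck's surface, 26 mm above the sideboard. A flat white lid, 70 mm along the tray's x by 56 mm along its y, with a dark gasket line round it. Lid tops stand 12 to 18 mm above the deck, at random: height does not tell which is loose. A sound lid does not give under less than about 8 N, wherever pressed.
- rock (a joint): Tilt (rad) of the loose lid, whichever place it is at: 0 level. It rocks about the tray's y axis through its middle: pressing the back end (+x) makes it positive, to about 0.16, the front end negative, to -0.16. Under 2 N at 24 mm from the middle tilts it fully: that spot sinks 4 mm and stops. It springs back level. Pressing an end only rocks it and does not seat it.
- seat (a joint): How far the loose lid is pushed down into its seat (m): about 0 at the start, 0.005 fully home. Pushing it down near its middle takes about 16 N; it stays where it is left. Negative: pulled up. When home it no longer rocks.
- latch_a (a joint): How far one of the three sound lids (place not told) is pushed in (m): 0 at rest. It starts to give at about 8 N, then 1.2 N more for each mm, and springs back. Its latch trips (a fault) at 0.004, about 13 N.
- latch_b (a joint): How far one of the three sound lids (place not told) is pushed in (m): 0 at rest. It starts to give at about 8 N, then 1.2 N more for each mm, and springs back. Its latch trips (a fault) at 0.004, about 13 N.
- latch_c (a joint): How far one of the three sound lids (place not told) is pushed in (m): 0 at rest. It starts to give at about 8 N, then 1.2 N more for each mm, and springs back. Its latch trips (a fault) at 0.004, about 13 N.
- balm_jar: Small loose jar, 30 mm across, 26 mm high, standing on the deck between places 2 and 3; origin at its foot.
- black_remote: Loose black remote, 165 x 46 x 19 mm, lying on the raised shelf; origin at its underside.
- silver_remote: Loose silver remote, 145 x 54 x 20 mm, lying in front of the tray; origin at its underside.
- coaster: Loose round cork coaster, 96 mm across, 6 mm thick, beside the tray; origin at its underside.
- votive: Loose glass votive cup, 66 mm across, 62 mm high, on the coaster; origin at its foot.
- trinket_bowl: Loose ceramic bowl, 110 mm across, 38 mm high, beside the tray; origin at its foot.
- specs_case: Loose spectacles case, 155 x 58 x 36 mm, right of the tray; origin at its underside.

How it is judged:
By the outcome, as a careful person would: the job done as asked, in the order asked, and still so for the second after the job is handed in, with the robot touching nothing.
It also fails if it takes over 48 s, if anything falls off the work surface, if the arm or the gripper's body presses on something with over 40 N, if the wrist force passes 120 N, or if a joint passes its speed limit or range.

## Working session

There is one attempt and no reset: what is moved stays moved. The work goes in short steps, Python scripts to look and compute and a tool call to move; the robot and the scene stay as the last step left them, time stands still between calls to the robot, and variables do not carry over. Pictures are saved under pics/ and viewed, and the job is handed in when it is done.

Besides the shell and the picture viewer there is one more tool, called after "Emit:" as name(argument=value, ...) on one line, values as JSON. servo_tool: Moves the arm, as the interface text tells. Its arguments: {"type":"object","properties":{"commands":{"type":"array","items":{"type":"number"}},"jaw":{"type":"number"},"newtons":{"type":"number"}},"required":["commands"]}

```bash
ls; mkdir -p pics
python3 - <<'E'
from cell import monitor, read_camera, camera_info, env, look_for
import cv2,numpy as np
print(monitor.get_obs())
for n in ("top","scene"):
    p,d=read_camera(n); cv2.imwrite(f"pics/{n}0.png",p[:,:,::-1]); np.savez(f"{n}0.npz",p=p,d=d)
    i=camera_info(n); print(n,i)
print(camera_info("wrist"))
E
```

```text
pics
{'time_s': 0.0, 'qpos': array([66.81192195, 18.44118999, -4.01447322, 83.17406311,  1.2963385 ,
       78.54183225, -3.26056782]), 'joint_velocities': array([ 0.04353234, -0.01577349,  0.07517928,  0.01439892,  0.04929475,
       -0.01828091, -0.00988872]), 'effort': array([ 2.99601033e-04, -4.91286242e+01, -4.04215157e-01, -3.12530386e+01,
       -6.40545739e-02,  4.34926932e-02,  1.50933452e-04]), 'tool_pos': array([ 0.26404611, -0.59334547,  0.2214446 ]), 'tool_rot': array([-1.79888229e+02,  7.39373767e-03,  2.39965116e+01]), 'force': array([-0.32441442, -0.58361081, -0.39422548]), 'wrist_torque': array([0.01177334, 0.06026194, 0.01213999]), 'grip_width': 0.08686973650078712}
top {'camera_matrix': array([[494.21602734,   0.        , 320.3459025 ],
       [  0.        , 494.21602734, 196.58226248],
       [  0.        ,   0.        ,   1.        ]]), 'R': array([[ 2.43974676e-03, -9.99959154e-01, -8.70276450e-03],
       [-9.85120039e-01, -9.07777208e-04, -1.71865308e-01],
       [ 1.71850387e-01,  8.99257554e-03, -9.85082016e-01]]), 't': array([0.00313797, 0.55689275, 1.38218
[... 218 characters left out ...]
41671, -0.00603171],
       [ 0.52448111, -0.39160926, -0.75601703],
       [-0.61127082,  0.44491136, -0.65452415]]), 't': array([-0.29958151, -0.23863167,  1.41223426])}
{'camera_matrix': array([[334.45591496,   0.        , 320.95048765],
       [  0.        , 334.45591496, 200.84041008],
       [  0.        ,   0.        ,   1.        ]]), 'T_tool_cam': array([[-5.37006247e-04, -9.54053741e-01, -2.99635061e-01,
         8.21783115e-02],
       [ 9.99999741e-01, -6.55777398e-04,  2.95829106e-04,
         1.54785447e-04],
       [-4.78730766e-04, -2.99634825e-01,  9.54053847e-01,
        -1.61109439e-01],
       [ 0.00000000e+00,  0.00000000e+00,  0.00000000e+00,
         1.00000000e+00]])}
```

View pics/top0.png

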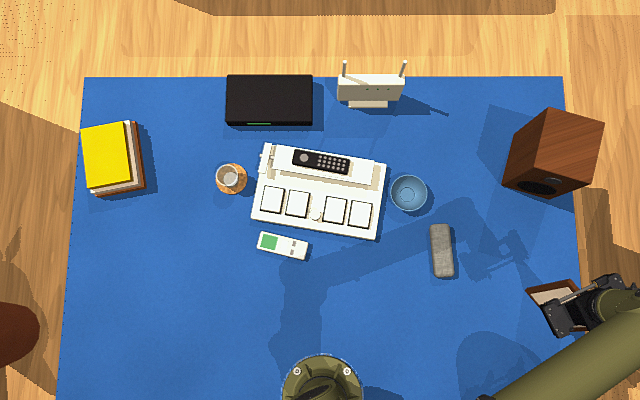

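View pics/scene0.png

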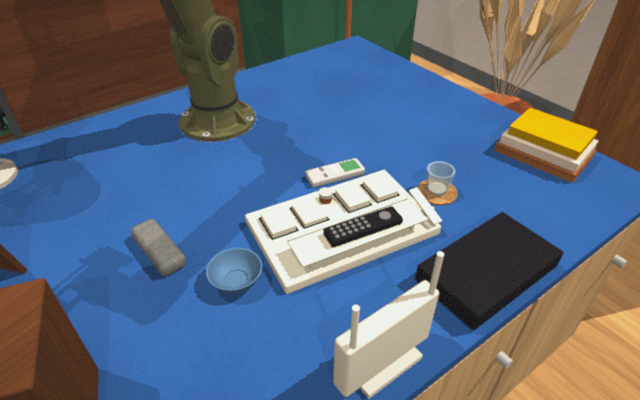

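Run:
```python
from cell import *
from cell import look_for
for l in ("tray","place_1","rock","latch_a","balm_jar","votive","silver_remote"):
    print(l,look_for("top",l)[:6])
```

```text
tray [{'box': [253.5, 141.8, 136.3, 98.1], 'conf': 0.78}]
place_1 [{'box': [250.1, 143.7, 137.7, 98.3], 'conf': 0.92}]
rock [{'box': [261.0, 187.7, 19.1, 24.2], 'conf': 0.88}, {'box': [253.4, 141.1, 134.3, 99.2], 'conf': 0.5}]
latch_a [{'box': [286.6, 190.9, 20.4, 27.2], 'conf': 0.91}, {'box': [346.6, 201.2, 27.3, 26.0], 'conf': 0.72}, {'box': [325.5, 197.2, 18.5, 28.5], 'conf': 0.66}]
balm_jar [{'box': [288.6, 190.9, 18.5, 23.7], 'conf': 0.65}]
votive [{'box': [216.0, 163.7, 21.2, 22.2], 'conf': 0.65}, {'box': [348.5, 200.7, 19.4, 27.7], 'conf': 0.47}]
silver_remote [{'box': [255.6, 231.0, 52.0, 25.8], 'conf': 0.87}, {'box': [285.7, 190.2, 23.8, 26.9], 'conf': 0.42}]
```

Run:
```python
import numpy as np,cv2
p=np.load("top0.npz")["p"]
c=cv2.resize(p[135:260,240:400],None,fx=5,fy=4.8,interpolation=cv2.INTER_CUBIC)
cv2.imwrite("pics/crop0.png",c[:,:,::-1])
```

```text
(no output)
```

View pics/crop0.png

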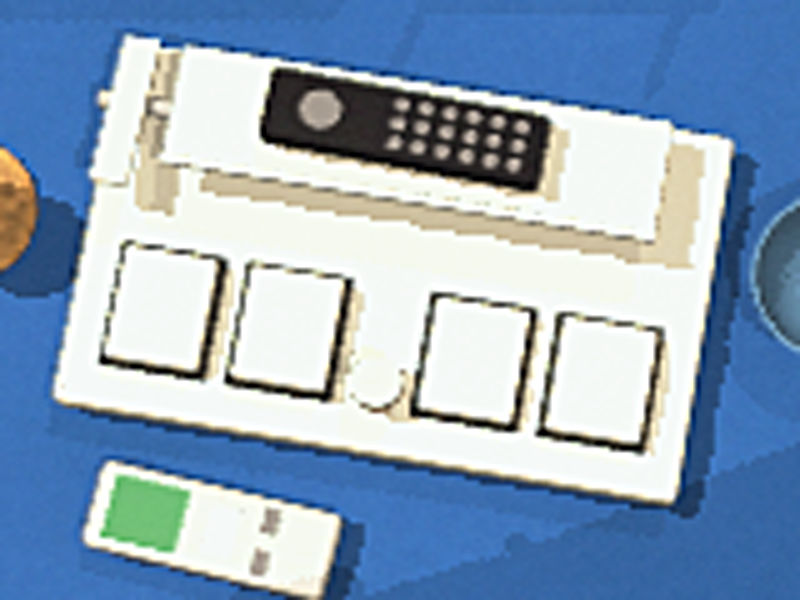

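```bash
cat > h.py <<'E'
import numpy as np
from cell import camera_info
def ray(cam,u,v,z):
    i=camera_info(cam);K=i["camera_matrix"];R=i["R"];t=i["t"]
    o=-R.T@t; d=R.T@np.linalg.inv(K)@np.array([u,v,1.])
    return o+d*(z-o[2])/d[2]
def back(cam,u,v,dep):
    i=camera_info(cam);K=i["camera_matrix"];R=i["R"];t=i["t"]
    return R.T@(np.linalg.inv(K)@np.array([u,v,1.])*dep-t)
E
python3 - <<'E'
from h import *
d=np.load("top0.npz")["d"]
P=[]
for c in [(163,310),(289,330),(474,363),(603,382)]:
    u=240+c[0]/5-.4; v=135+c[1]/4.8-.4
    r=d[int(v)-4:int(v)+5,int(u)-3:int(u)+4]; 
    q=back("top",u,v,np.median(r)); w=ray("top",u,v,.041); P.append(w); print(u,v,q,w,r.std())
P=np.array(P); s=np.array([.13,.055,-.055,-.13])
ax=(s@P)/(s@s); print("center",P.mean(0),"y axis",ax,"yaw",np.degrees(np.arctan2(-ax[0],ax[1])))
for n,c in [("BR",(675,502)),("FL",(57,402)),("BRb",(734,142))]:
    print(n,ray("top",240+c[0]/5-.4,135+c[1]/4.8-.4,.026))
E
```

```text
272.20000000000005 199.18333333333334 [0.55034994 0.1441929  0.04092886] [0.55033792 0.14418522 0.041     ] 0.17976658
297.40000000000003 203.35 [0.53797073 0.07065884 0.0420565 ] [0.53814011 0.07071815 0.041     ] 0.0035774654
334.40000000000003 210.225 [ 0.51850601 -0.03669021  0.03822385] [ 0.5181002  -0.03663562  0.041     ] 0.0032026295
360.20000000000005 214.18333333333334 [ 0.50661996 -0.11112401  0.04110113] [ 0.50663392 -0.11113131  0.041     ] 0.0033448692
center [0.52830304 0.01678411 0.041     ] y axis [0.17023125 0.98106917 0.        ] yaw -9.84372731097938
BR [ 0.43577554 -0.15302293  0.026     ]
FL [0.49603109 0.2066989  0.026     ]
BRb [ 0.65863737 -0.191698    0.026     ]
```

```bash
cat >> h.py <<'E'
from scipy.spatial.transform import Rotation as Ro
C=np.array([.5283,.0168]); Y=-9.84
cy,sy=np.cos(np.radians(Y)),np.sin(np.radians(Y))
X_=np.array([cy,sy]);Y_=np.array([-sy,cy])
def tp(x,y): return C+x*X_+y*Y_
def plan(target,z,n):
    from cell import monitor
    o=monitor.get_obs(); p=np.array(o["tool_pos"]);R=Ro.from_euler("xyz",o["tool_rot"],degrees=True)
    T=np.array([*target,z]); Rt=Ro.from_euler("xyz",[180,0,Y],degrees=True)
    dr=(R.inv()*Rt).as_rotvec(degrees=True)
    print("pos",p.round(4),"target",T.round(4),"F",o["force"].round(2),"q",o["qpos"].round(1),o["grip_width"])
    print("total tool shift no turn",(R.inv().apply(T-p)*1000).round(2),"turn",dr.round(2))
    for k in range(n):
        Rk=R*Ro.from_rotvec(dr*k/n,degrees=True)
        print(*(Rk.inv().apply((T-p)/n)*1000).round(1),*(dr/n).round(2))
E
python3 -c "
from h import *
plan(tp(-.023,-.13),.12,14)"
```

```text
pos [ 0.2643 -0.5938  0.2225] target [ 0.4834 -0.1074  0.12  ] F [-0.19 -0.19  0.67] q [66.8 18.4 -4.  83.1  1.3 78.5 -3.3] 0.08718027358835206
total tool shift no turn [ 398.03 -355.31  102.5 ] turn [-0.    0.   33.84]
28.4 -25.4 7.3 -0.0 0.0 2.42
27.3 -26.6 7.3 -0.0 0.0 2.42
26.2 -27.7 7.3 -0.0 0.0 2.42
25.0 -28.8 7.3 -0.0 0.0 2.42
23.8 -29.8 7.3 -0.0 0.0 2.42
22.5 -30.8 7.3 -0.0 0.0 2.42
21.2 -31.7 7.3 -0.0 0.0 2.42
19.8 -32.6 7.3 -0.0 0.0 2.42
18.4 -33.4 7.3 -0.0 0.0 2.42
17.0 -34.1 7.3 -0.0 0.0 2.42
15.5 -34.8 7.3 -0.0 0.0 2.42
14.1 -35.4 7.3 -0.0 0.0 2.42
12.6 -36.0 7.3 -0.0 0.0 2.42
11.0 -36.5 7.3 -0.0 0.0 2.42
```

Emit:
servo_tool(commands=[28.4,-25.4,4,0,0,2.42,27.3,-26.6,4,0,0,2.42,26.2,-27.7,4,0,0,2.42,25,-28.8,4,0,0,2.42,23.8,-29.8,4,0,0,2.42,22.5,-30.8,4,0,0,2.42,21.2,-31.7,4,0,0,2.42,19.8,-32.6,4,0,0,2.42,18.4,-33.4,4,0,0,2.42,17,-34.1,4,0,0,2.42], jaw=0)

```text
time_s: 1.45
tool_pos: [0.4214, -0.2448, 0.1827]
tool_rot: [180.0, -0.0, -0.3]
force: [0.4, -0.7, 0.2]
grip_width: 0.0149
```

Emit:
servo_tool(commands=[15.5,-34.8,10,0,0,2.42,14.1,-35.4,10,0,0,2.42,12.6,-36,10,0,0,2.42,11,-36.5,10,0,0,2.42,0,0,0,0,0,0,0,0,0,0,0,0])

```text
time_s: 2.05
tool_pos: [0.4836, -0.1065, 0.1425]
tool_rot: [180.0, 0.0, -9.7]
force: [-0.6, -0.5, -0.3]
grip_width: 0.0004
```

```bash
python3 -c "
from h import *
from cell import read_camera
import cv2
p,d=read_camera('wrist'); cv2.imwrite('pics/w1.png',p[:,:,::-1]); np.savez('w1.npz',p=p,d=d)
plan(tp(-.023,-.13),.055,1)"
```

```text
pos [ 0.4834 -0.1078  0.1426] target [ 0.4834 -0.1074  0.055 ] F [-0.31 -0.48  0.17] q [ 35.7   4.2 -27.1 109.7   2.1  66.5 -92.1] 0.00031637289090915465
total tool shift no turn [-6.000e-02 -5.300e-01  8.765e+01] turn [ 0.04  0.   -0.03]
-0.1 -0.5 87.6 0.04 0.0 -0.03
```

View pics/w1.png

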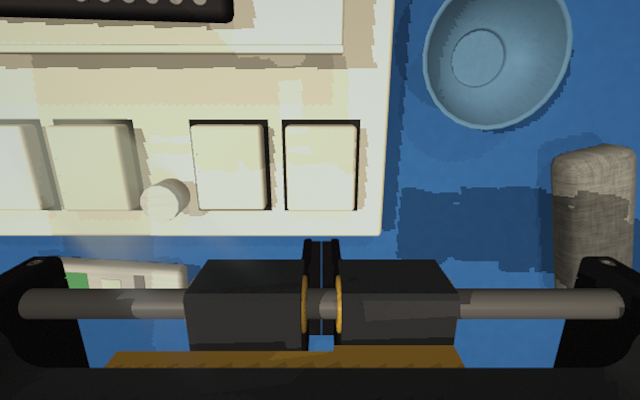

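```bash
python3 -c "
from h import *
i=camera_info('wrist');K=i['camera_matrix'];T=i['T_tool_cam'];d=np.load('w1.npz')['d']
R=Ro.from_euler('xyz',[180,0,-9.8],degrees=True).as_matrix();p=np.array([.4835,-.1075,.1425])
for c in [(320,167),(229,168),(94,168),(286,124),(357,124),(357,210),(287,210),(420-40,180),(165,195)]:
  h=lambda q:R@(T[:3,:3]@q+T[:3,3])+p
  r=np.linalg.inv(K)@np.array([*c,1.]);D=np.median(d[c[1]-3:c[1]+4,c[0]-3:c[0]+4]);a=h(r*D)
  o=h(r*0);w=h(r)-o; b=o+w*(.041-o[2])/w[2]
  e=lambda a:(np.array([X_,Y_])@(a[:2]-C)*1000).round(1)
  print(c,a[2].round(4),'tray by depth',e(a),'by z41',e(b))
"
```

```text
(320, 167) 0.0407 tray by depth [   5.3 -129.9] by z41 [   5.4 -129.9]
(229, 168) 0.0376 tray by depth [  3.8 -56.3] by z41 [  4.5 -57.2]
(94, 168) 0.0419 tray by depth [ 4.7 49.9] by z41 [ 4.5 50.5]
(286, 124) 0.0263 tray by depth [  37.7 -102.3] by z41 [  38.9 -103.8]
(357, 124) 0.0259 tray by depth [  37.7 -159.9] by z41 [  38.9 -158.3]
(357, 210) 0.0247 tray by depth [ -36.5 -162.4] by z41 [ -30.9 -160.6]
(287, 210) 0.0252 tray by depth [ -36.4 -100.8] by z41 [ -30.9 -102.5]
(380, 180) 0.0245 tray by depth [  -9.4 -181.3] by z41 [  -5.3 -178.3]
(165, 195) 0.051 tray by depth [-15.   -7.9] by z41 [-17.9  -3. ]
```

Emit:
servo_tool(commands=[0.2,-0.1,30,0,0,0,0,-0.1,30,0,0,0,0,-0.1,24,0,0,0,0,0,8,0,0,0,0,0,0,0,0,0,0,0,0,0,0,0])

```text
time_s: 2.7
tool_pos: [0.4846, -0.1079, 0.0517]
tool_rot: [180.0, -0.1, -10.0]
force: [-0.4, 0.4, 0.7]
grip_width: 0.0004
```

Emit:
servo_tool(commands=[0,0,3,0,0,0,0,0,3,0,0,0,0,0,0,0,0,0])

```text
time_s: 3.0
tool_pos: [0.4838, -0.107, 0.0447]
tool_rot: [180.0, -0.0, -9.9]
force: [0.4, 0.5, -1.4]
grip_width: 0.0006
```

Emit:
servo_tool(commands=[0,0,1,0,0,0,0,0,0,0,0,0])

```text
time_s: 3.2
tool_pos: [0.4838, -0.1069, 0.0436]
tool_rot: [180.0, -0.0, -9.9]
force: [-0.3, -0.6, -0.6]
grip_width: 0.0004
```

Emit:
servo_tool(commands=[0,0,1,0,0,0,0,0,0,0,0,0])

```text
time_s: 3.4
tool_pos: [0.484, -0.107, 0.0427]
tool_rot: [180.0, -0.0, -9.9]
force: [0.2, -0.6, 0.8]
grip_width: 0.0003
```

Emit:
servo_tool(commands=[0,0,1,0,0,0,0,0,0,0,0,0])

```text
time_s: 3.6
tool_pos: [0.484, -0.107, 0.0423]
tool_rot: [180.0, -0.0, -9.9]
force: [-2.0, 0.1, 7.7]
grip_width: 0.0007
```

Emit:
servo_tool(commands=[0,0,-12,0,0,0,0,-5,-13,0,0,0,0,-35,0,0,0,0,0,-35,0,0,0,0,0,0,10,0,0,0,0,0,10,0,0,0,0,0,0,0,0,0])

```text
time_s: 4.3
tool_pos: [0.4953, -0.0339, 0.0452]
tool_rot: [180.0, 0.2, -9.9]
force: [0.3, 0.3, -0.3]
grip_width: 0.0002
```

```bash
python3 -c "
from h import *
plan(tp(-.022,-.055),.042,1)"
```

```text
pos [ 0.4953 -0.0339  0.0452] target [ 0.4972 -0.0336  0.042 ] F [ 0.34  0.26 -0.29] q [  28.7   11.8  -30.1  114.7    7.2   55.4 -104.9] 0.00023963605014364216
total tool shift no turn [ 1.9  -0.58  3.24] turn [ 0.04  0.16 -0.09]
1.9 -0.6 3.2 0.04 0.16 -0.09
```

Emit:
servo_tool(commands=[0,0,2,0,0,0,0,0,1,0,0,0,0,0,0,0,0,0])

```text
time_s: 4.6
tool_pos: [0.4967, -0.0337, 0.0436]
tool_rot: [180.0, -0.0, -10.0]
force: [-0.6, -0.8, -0.3]
grip_width: 0.0002
```

Emit:
servo_tool(commands=[0,0,0.5,0,0,0,0,0,0.5,0,0,0,0,0,0,0,0,0])

```text
time_s: 4.9
tool_pos: [0.4967, -0.0331, 0.0426]
tool_rot: [180.0, -0.0, -9.9]
force: [-0.7, 0.1, 0.4]
grip_width: 0.0004
```

Emit:
servo_tool(commands=[0,0,0.5,0,0,0,0,0,0,0,0,0])

```text
time_s: 5.1
tool_pos: [0.4966, -0.0331, 0.042]
tool_rot: [180.0, 0.0, -9.9]
force: [-0.0, -0.6, 0.1]
grip_width: 0.0008
```

Emit:
servo_tool(commands=[0,0,0.5,0,0,0,0,0,0,0,0,0])

```text
time_s: 5.3
tool_pos: [0.4966, -0.0331, 0.0415]
tool_rot: [180.0, 0.0, -9.9]
force: [-0.5, 0.7, -0.3]
grip_width: 0.0001
```

Emit:
servo_tool(commands=[0,0,0.5,0,0,0,0,0,0.5,0,0,0,0,0,0,0,0,0])

```text
time_s: 5.6
tool_pos: [0.4966, -0.0331, 0.0404]
tool_rot: [180.0, 0.0, -9.9]
force: [0.2, 0.4, 0.4]
grip_width: 0.0004
```

Emit:
servo_tool(commands=[0,0,0.5,0,0,0,0,0,0,0,0,0])

```text
time_s: 5.8
tool_pos: [0.4966, -0.0331, 0.04]
tool_rot: [180.0, 0.0, -9.9]
force: [-0.1, -1.1, 0.2]
grip_width: 0.0008
```

Emit:
servo_tool(commands=[0,0,0.5,0,0,0,0,0,0,0,0,0])

```text
time_s: 6.0
tool_pos: [0.4966, -0.0331, 0.0395]
tool_rot: [180.0, 0.0, -9.9]
force: [-0.3, -0.7, 0.8]
grip_width: 0.0008
```

Emit:
servo_tool(commands=[0,0,0.5,0,0,0,0,0,0,0,0,0])

```text
time_s: 6.2
tool_pos: [0.4967, -0.0331, 0.0392]
tool_rot: [180.0, -0.0, -9.9]
force: [-1.1, 0.7, 1.4]
grip_width: 0.0001
```

Emit:
servo_tool(commands=[0,0,0.5,0,0,0,0,0,0,0,0,0])

```text
time_s: 6.4
tool_pos: [0.4968, -0.0331, 0.0392]
tool_rot: [180.0, 0.0, -9.9]
force: [-2.6, -0.5, 6.3]
grip_width: 0.0
```

Emit:
servo_tool(commands=[0,0,-14,0,0,0,0,0,-14,0,0,0,0,-36,0,0,0,0,0,-37,0,0,0,0,0,-36,0,0,0,0,0,0,10,0,0,0,0,0,9,0,0,0,0,0,1,0,0,0,0,0,0,0,0,0])

```text
time_s: 7.3
tool_pos: [0.5151, 0.0727, 0.0462]
tool_rot: [179.9, 0.0, -10.0]
force: [0.3, -0.5, 1.0]
grip_width: 0.0007
```

```bash
python3 -c "
from h import *
plan(tp(-.022,.055),.043,1)"
```

```text
pos [0.5151 0.0727 0.0462] target [0.516  0.0748 0.043 ] F [ 0.26 -0.49  0.98] q [  19.6   15.1  -33.9  111.5   10.1   56.4 -119. ] 0.0006572197147103868
total tool shift no turn [ 0.6  -2.17  3.21] turn [ 0.05  0.05 -0.17]
0.6 -2.2 3.2 0.05 0.05 -0.17
```

Emit:
servo_tool(commands=[0,0,1,0,0,0,0,0,0.5,0,0,0,0,0,0,0,0,0])

```text
time_s: 7.6
tool_pos: [0.5155, 0.0739, 0.0452]
tool_rot: [180.0, -0.0, -9.9]
force: [0.5, -0.9, -0.1]
grip_width: 0.0007
```

Emit:
servo_tool(commands=[0,0,0.5,0,0,0,0,0,0,0,0,0])

```text
time_s: 7.8
tool_pos: [0.5154, 0.0742, 0.0446]
tool_rot: [180.0, -0.0, -9.9]
force: [-0.0, 0.8, -0.7]
grip_width: 0.0006
```

Emit:
servo_tool(commands=[0,0,0.5,0,0,0,0,0,0,0,0,0])

```text
time_s: 8.0
tool_pos: [0.5153, 0.0743, 0.044]
tool_rot: [180.0, 0.0, -9.9]
force: [0.1, 0.5, -0.7]
grip_width: 0.0007
```

Emit:
servo_tool(commands=[0,0,0.5,0,0,0,0,0,0,0,0,0])

```text
time_s: 8.2
tool_pos: [0.5154, 0.0743, 0.0435]
tool_rot: [180.0, 0.0, -9.9]
force: [0.7, 0.4, 0.7]
grip_width: 0.0007
```

Emit:
servo_tool(commands=[0,0,0.5,0,0,0,0,0,0,0,0,0])

```text
time_s: 8.4
tool_pos: [0.5154, 0.0743, 0.0434]
tool_rot: [180.0, -0.0, -9.9]
force: [-1.0, -0.6, 4.1]
grip_width: 0.0005
```

Emit:
servo_tool(commands=[0,0,0.5,0,0,0,0,0,0,0,0,0])

```text
time_s: 8.6
tool_pos: [0.5154, 0.0743, 0.0432]
tool_rot: [180.0, -0.0, -9.9]
force: [-2.9, -1.2, 7.2]
grip_width: 0.0003
```

Emit:
servo_tool(commands=[0,0,-10,0,0,0,0,-5,-10,0,0,0,0,-35,0,0,0,0,0,-35,0,0,0,0,0,0,10,0,0,0,0,0,6,0,0,0,0,0,0,0,0,0])

```text
time_s: 9.3
tool_pos: [0.5274, 0.147, 0.0455]
tool_rot: [179.9, 0.1, -9.9]
force: [-0.3, 0.5, -1.1]
grip_width: 0.0001
```

```bash
python3 -c "
from h import *
plan(tp(-.022,.13),.042,1)"
```

```text
pos [0.5274 0.147  0.0455] target [0.5288 0.1486 0.042 ] F [-0.29  0.45 -1.15] q [  12.6   18.8  -35.5  107.7   12.8   57.6 -128.3] 0.00013317253309102692
total tool shift no turn [ 1.13 -1.92  3.46] turn [ 0.09  0.12 -0.09]
1.1 -1.9 3.5 0.09 0.12 -0.09
```

Emit:
servo_tool(commands=[0,0,1,0,0,0,0,0,0,0,0,0])

```text
time_s: 9.5
tool_pos: [0.5284, 0.1471, 0.0456]
tool_rot: [180.0, -0.0, -10.0]
force: [0.6, -0.2, 0.2]
grip_width: -0.0
```

Emit:
servo_tool(commands=[0,0,1,0,0,0,0,0,0,0,0,0])

```text
time_s: 9.7
tool_pos: [0.5284, 0.1478, 0.0446]
tool_rot: [180.0, -0.0, -9.9]
force: [-0.9, 0.2, 0.5]
grip_width: 0.0005
```

Emit:
servo_tool(commands=[0,0,0.5,0,0,0,0,0,0,0,0,0])

```text
time_s: 9.9
tool_pos: [0.5282, 0.1481, 0.044]
tool_rot: [180.0, -0.0, -9.9]
force: [1.0, 0.3, 0.2]
grip_width: 0.0007
```

Emit:
servo_tool(commands=[0,0,0.5,0,0,0,0,0,0,0,0,0])

```text
time_s: 10.1
tool_pos: [0.5282, 0.1482, 0.0435]
tool_rot: [180.0, 0.0, -9.9]
force: [-0.4, 0.6, 0.1]
grip_width: 0.0009
```

Emit:
servo_tool(commands=[0,0,0.5,0,0,0,0,0,0,0,0,0])

```text
time_s: 10.3
tool_pos: [0.5282, 0.1482, 0.0429]
tool_rot: [180.0, 0.0, -9.9]
force: [0.2, -0.1, 0.2]
grip_width: 0.0008
```

Emit:
servo_tool(commands=[0,0,0.5,0,0,0,0,0,0,0,0,0])

```text
time_s: 10.5
tool_pos: [0.5282, 0.1482, 0.0424]
tool_rot: [180.0, 0.0, -9.9]
force: [-0.1, 0.7, 0.2]
grip_width: 0.0003
```

Emit:
servo_tool(commands=[0,0,0.5,0,0,0,0,0,0,0,0,0])

```text
time_s: 10.7
tool_pos: [0.5282, 0.1482, 0.042]
tool_rot: [180.0, 0.0, -9.9]
force: [0.6, 0.5, -0.1]
grip_width: 0.0005
```

Emit:
servo_tool(commands=[0,0,0.5,0,0,0,0,0,0,0,0,0])

```text
time_s: 10.9
tool_pos: [0.5282, 0.1482, 0.0415]
tool_rot: [180.0, 0.0, -9.9]
force: [0.3, 0.4, 0.3]
grip_width: 0.0002
```

Emit:
servo_tool(commands=[0,0,0.5,0,0,0,0,0,0,0,0,0])

```text
time_s: 11.1
tool_pos: [0.5281, 0.1482, 0.041]
tool_rot: [180.0, 0.0, -9.9]
force: [-0.4, 0.2, 1.3]
grip_width: 0.0008
```

Emit:
servo_tool(commands=[0,0,0.5,0,0,0,0,0,0,0,0,0])

```text
time_s: 11.3
tool_pos: [0.5281, 0.1483, 0.0405]
tool_rot: [180.0, 0.0, -9.9]
force: [-1.5, -0.1, 1.7]
grip_width: 0.0006
```

Emit:
servo_tool(commands=[0,0,0.5,0,0,0,0,0,0,0,0,0])

```text
time_s: 11.5
tool_pos: [0.528, 0.1483, 0.04]
tool_rot: [180.0, 0.0, -9.9]
force: [-1.8, 0.9, 2.0]
grip_width: 0.0005
```

Emit:
servo_tool(commands=[0,0,0.5,0,0,0,0,0,0,0,0,0])

```text
time_s: 11.7
tool_pos: [0.5278, 0.1483, 0.0394]
tool_rot: [180.0, 0.0, -9.9]
force: [-2.2, 1.5, 2.5]
grip_width: 0.0003
```

```bash
python3 -c "
from cell import read_camera
import cv2,numpy as np
p,d=read_camera('wrist'); cv2.imwrite('pics/w2.png',p[:,:,::-1])
p,d=read_camera('scene'); cv2.imwrite('pics/s2.png',cv2.resize(p[140:300,220:480],None,fx=3,fy=3,interpolation=2)[:,:,::-1])"
```

```text
(no output)
```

View pics/w2.png

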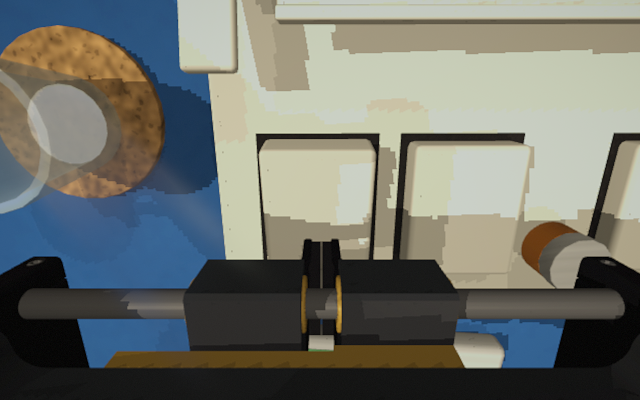

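View pics/s2.png

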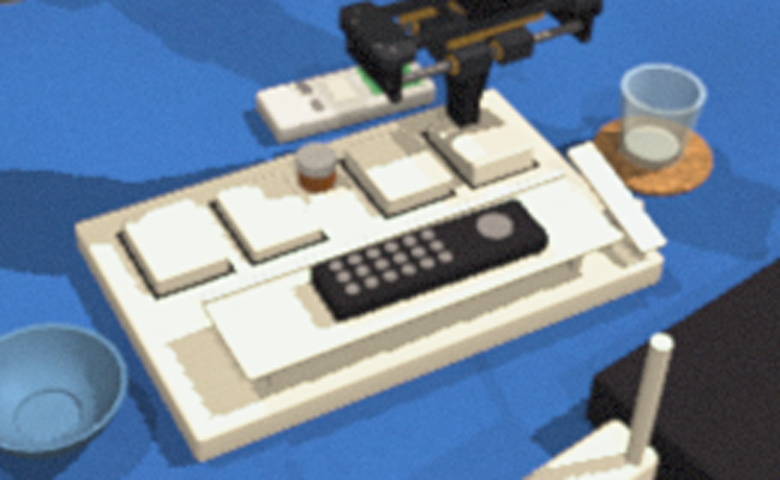

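Emit:
servo_tool(commands=[0,0,-8,0,0,0,12,-1,-1,0,0,0,12,-0.5,0,0,0,0,0,0,4,0,0,0,0,0,0,0,0,0,0,0,0,0,0,0])

```text
time_s: 12.4
tool_pos: [0.5516, 0.1456, 0.0439]
tool_rot: [180.0, 0.1, -9.9]
force: [-0.2, 0.4, -0.4]
grip_width: 0.0008
```

```bash
python3 -c "
from h import *
plan(tp(.002,.13),.042,1)"
```

```text
pos [0.5516 0.1456 0.0439] target [0.5525 0.1445 0.042 ] F [-0.22  0.42 -0.38] q [  12.1   21.5  -34.7  104.6   14.2   58.3 -128.1] 0.0007826220102070377
total tool shift no turn [1.09 0.88 1.86] turn [ 0.01  0.08 -0.03]
1.1 0.9 1.9 0.01 0.08 -0.03
```

Emit:
servo_tool(commands=[0,0,1,0,0,0,0,0,1,0,0,0,0,0,1,0,0,0,0,0,0,0,0,0])

```text
time_s: 12.8
tool_pos: [0.552, 0.1456, 0.0418]
tool_rot: [180.0, 0.0, -9.9]
force: [-2.2, -0.1, 2.8]
grip_width: 0.0007
```

Emit:
servo_tool(commands=[0,0,1,0,0,0,0,0,0,0,0,0])

```text
time_s: 13.0
tool_pos: [0.5521, 0.1456, 0.0418]
tool_rot: [180.0, -0.0, -9.9]
force: [-4.1, -1.1, 9.9]
grip_width: 0.0005
```

Emit:
servo_tool(commands=[0,0,1,0,0,0,0,0,0,0,0,0])

```text
time_s: 13.2
tool_pos: [0.5521, 0.1456, 0.0413]
tool_rot: [179.9, -0.0, -9.9]
force: [-4.8, -1.4, 13.7]
grip_width: 0.0004
```

Emit:
servo_tool(commands=[0,0,1,0,0,0,0,0,0,0,0,0])

```text
time_s: 13.4
tool_pos: [0.5521, 0.1456, 0.0405]
tool_rot: [179.9, -0.0, -9.9]
force: [-5.2, -1.4, 14.2]
grip_width: 0.0002
```

Seating is under way (about 14 N while sinking). Continue.

Emit:
servo_tool(commands=[0,0,1,0,0,0,0,0,1,0,0,0,0,0,0,0,0,0])

```text
time_s: 13.7
tool_pos: [0.5521, 0.1456, 0.0385]
tool_rot: [179.9, -0.0, -9.9]
force: [-5.7, -0.9, 14.2]
grip_width: 0.0003
```

Emit:
servo_tool(commands=[0,0,1,0,0,0,0,0,1,0,0,0,0,0,0,0,0,0])

```text
time_s: 14.0
tool_pos: [0.5521, 0.1456, 0.0367]
tool_rot: [179.9, -0.0, -9.9]
force: [-6.6, -1.1, 16.9]
grip_width: 0.0004
```

Emit:
servo_tool(commands=[0,0,1,0,0,0,0,0,0,0,0,0])

```text
time_s: 14.2
tool_pos: [0.5522, 0.1456, 0.0367]
tool_rot: [179.9, -0.0, -9.9]
force: [-8.4, -2.9, 21.7]
grip_width: 0.0003
```

Emit:
servo_tool(commands=[0,0,0.7,0,0,0,0,0,0,0,0,0])

```text
time_s: 14.4
tool_pos: [0.5522, 0.1457, 0.0366]
tool_rot: [179.9, -0.0, -9.9]
force: [-10.3, -2.9, 26.8]
grip_width: 0.0006
```

Emit:
servo_tool(commands=[0,0,0.7,0,0,0,0,0,0,0,0,0,0,0,0,0,0,0])

```text
time_s: 14.7
tool_pos: [0.5522, 0.1457, 0.0365]
tool_rot: [179.9, -0.0, -9.9]
force: [-11.5, -4.1, 30.8]
grip_width: 0.0
```

Emit:
servo_tool(commands=[0,0,-8,0,0,0,-12,0.5,-4,0,0,0,-12,0.5,0,0,0,0,0,0,4,0,0,0,0,0,3,0,0,0,0,0,0,0,0,0])

```text
time_s: 15.3
tool_pos: [0.5272, 0.1486, 0.0366]
tool_rot: [179.9, 0.1, -9.9]
force: [-3.0, -1.0, 4.7]
grip_width: 0.0007
```

Emit:
servo_tool(commands=[0,0,0.5,0,0,0,0,0,0,0,0,0])

```text
time_s: 15.5
tool_pos: [0.5272, 0.1486, 0.0365]
tool_rot: [179.9, 0.2, -9.9]
force: [-3.7, -1.0, 8.9]
grip_width: 0.0003
```

Emit:
servo_tool(commands=[0,0,-10,0,0,0,15,0.5,0,0,0,0,16,0.5,0,0,0,0,16,0.5,0,0,0,0,0,0,5,0,0,0,0,0,3,0,0,0,0,0,0,0,0,0])

```text
time_s: 16.2
tool_pos: [0.5728, 0.1393, 0.0376]
tool_rot: [180.0, 0.1, -9.8]
force: [-0.2, 0.2, 0.3]
grip_width: 0.0007
```

Emit:
servo_tool(commands=[0,0,0.5,0,0,0,0,0,0,0,0,0])

```text
time_s: 16.4
tool_pos: [0.5739, 0.1394, 0.0382]
tool_rot: [180.0, 0.0, -9.8]
force: [-0.0, -0.4, 0.8]
grip_width: 0.0005
```

Emit:
servo_tool(commands=[0,0,0.5,0,0,0,0,0,0,0,0,0])

```text
time_s: 16.6
tool_pos: [0.5743, 0.1392, 0.0377]
tool_rot: [180.0, -0.0, -9.9]
force: [0.4, -0.1, -0.6]
grip_width: 0.0004
```

Emit:
servo_tool(commands=[0,0,0.5,0,0,0,0,0,0.5,0,0,0,0,0,0,0,0,0])

```text
time_s: 16.9
tool_pos: [0.5745, 0.1391, 0.0368]
tool_rot: [180.0, -0.0, -9.9]
force: [-1.0, 0.3, 1.2]
grip_width: 0.0004
```

Emit:
servo_tool(commands=[0,0,0.5,0,0,0,0,0,0,0,0,0])

```text
time_s: 17.1
tool_pos: [0.5746, 0.1391, 0.0366]
tool_rot: [180.0, -0.0, -9.9]
force: [-1.7, -0.4, 4.2]
grip_width: 0.0006
```

Rigid at both ends, at the same height (36.6 mm). Retract straight up and check.

Emit:
servo_tool(commands=[0,0,-10,0,0,0,0,0,-30,0,0,0,0,0,-40,0,0,0,0,0,-40,0,0,0,-30,0,-20,0,0,0,-30,0,0,0,0,0,0,0,0,0,0,0,0,0,0,0,0,0])

```text
time_s: 17.9
tool_pos: [0.5153, 0.1494, 0.1767]
tool_rot: [180.0, -0.1, -9.9]
force: [1.0, -0.1, -0.1]
grip_width: 0.0004
```

```bash
python3 -c "
from cell import read_camera,monitor
import cv2,numpy as np
print(monitor.get_obs()['force'])
p,d=read_camera('scene'); cv2.imwrite('pics/s3.png',p[:,:,::-1])"
```

```text
[ 1.02817271 -0.11867833 -0.08825429]
```

View pics/s3.png

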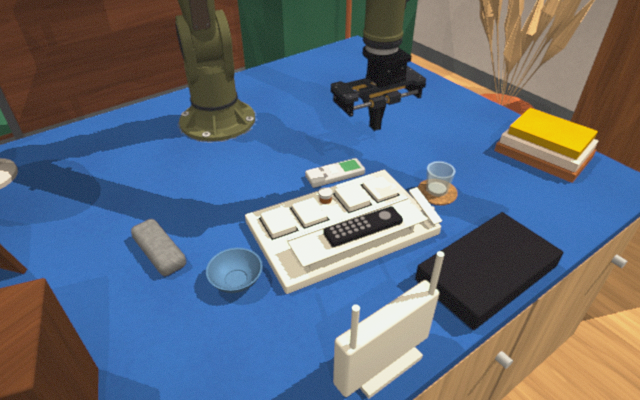

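The view shows the arm clear of everything. Jar (326,196), remotes, votive (440,177), bowl (235,271) and specs case (158,247) are all where they started, and the lid at place 1 (381,187) is level.

```bash
python3 -c "
from cell import env
print(env.sign_off())"
```

```text
the job is handed in; nothing more can be done
None
```

The loose lid was at place 1 (leftmost). It is now pressed fully home, and I handed the job in at about 18 s of the 48 s allowed.

- **Finding it:** I pressed lightly near the front end of each lid. Places 4, 3 and 2 held firm at 7.7, 6.3 and 7.2 N. The lid at place 1 sank about 2 mm under roughly 2 N.
- **Seating it:** I pressed the middle of the place 1 lid. It gave at about 14 N, sank 5.1 mm from 41.8 to 36.7 mm, and then held firm up to 31 N.
- **Checking it:** After seating, its front end held at 8.9 N and its back end at 4.2 N, both at about 36.6 mm. It no longer rocks.
- **Everything else:** The final picture shows nothing else moved, and the arm is clear with about zero force on the wrist.

The two cameras disagreed by about 4 mm on the lids' position along the tray's x. I aimed between the two, and none of the presses was affected. I did not press the back ends of the three sound lids.

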